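# Put two test units back in their own nests and clear the packs

### The arm

A 6-joint arm with a two-finger parallel gripper is mounted at the origin on the work surface. World frame = base frame: x ahead of the robot, y to its left, z up, the work surface at z = 0. Lengths are in m, angles in degrees, forces in N, time in s.
With the tool pointing down it reaches from about 0.25 to 0.775 m from the base axis. Payload 8.9 kg.
Tool frame: the origin (TCP) lies at the very end of the fingers, on their centre line; the grasp point (between the pads) lies 19 mm behind it; x points along the fingers, z is the direction in which the jaws open and shut, and the axes are right-handed (so a half turn about x gives the same grasp; the last joint's range is limited). The gripper opens to 85 mm and grips with 20 to 120 N. Pads are 22 mm wide; open, the fingers measure 114 mm over their backs; the gripper's body (76 mm by 85 mm) begins 54 mm behind the grasp point. The pads swing forward as they close: fully open they stand 13 mm farther back than shut.
Start: joints at [-71.007, 16.656, -8.789, 64.555, 0, 82.019], TCP at [0.238, -0.468, 0.231] pointing down, gripper open.
Joint ranges: [-144.48, 144.48], [-52.06, 99.96], [-74.48, 78.29], [-112.23, 115.85], [-86.99, 84.42], [-180, 180]. Speed limits (degrees/s): [127.2, 127.2, 159.86, 180, 180, 180].

### API

Orientations are given as a 3x3 rotation matrix whose columns are the frame's x, y, z axes.
In Python, from plant import r gives the robot as it stands. The module is installed in compiled form; this text tells all that it offers.
- The arm moves only by the tool arm_command, never from a script. Its argument "rows" is a list of rows, each a list of 7 numbers: the shift along the world's x, y, z in units of 50 mm (1.0 is 50 mm), then the turn, a rotation vector about the world's x, y, z in units of 6 degrees (1.0 is 6 degrees), then the closure, from -1 (fully open) to 1 (shut). A call has 1 to 12 rows; each row shifts and turns the commanded pose from where the row before left it; what a row does not reach is not made up. A row lasts 1/8 s, in which the tool goes at most 62.5 mm and 10.7 degrees, less where a joint would pass 70% of its speed; a pose out of reach is approached as far as the arm can. A call is refused whole if a number of a shift passes 1 or a number of a turn 1, either way. A call with a gripper value outside its range is refused whole. The fingers move at their own pace and stop on an object; the grip force is fixed at half the most. Time passes only in rows, so rows that do not move let the fingers close. It gives the time, the measured TCP pose, the force and the opening at its end, in the units of the state.
- r.sense(): the state, without advancing time (a new reading comes with each control period).
- r.get_image(name): name is "scene" or "top"; returns a dict with "color" (480x640x3 uint8, blue, green, red), "fovy" (degrees; the focal length in pixels is half the picture's height over the tangent of half this angle, whatever the lens; pixels are square), "cx", "cy" (the principal point, pixels), "distortion" ([k1, k2, p1, p2, k3] as OpenCV has them; the pictures are not rectified), "rvec" (rotation vector, rad) and "tvec" (3), from world to camera coordinates, as OpenCV has them. Camera axes: x right, y down, z forward; pixel columns grow to the right and rows downward; lengths in m; the calibration is good to about 2 mm. A picture is of the moment at which its call begins. There is no depth.
- r.sign_off(): hands the job in, once; it reports no verdict.
The state is a dict: "time": time; "joints": joint angles; "joint_velocities": joint speeds; "joint_torque": joint torques, N m; "ee_pos": TCP position; "ee_rot": TCP orientation; "contact_force": force on the tool from outside, world axes, zero at the start; "wrist_torque": the same for the moment, N m; "finger_gap": finger opening in m.
Only numpy, scipy, OpenCV 4.12 (cv2) and the standard library are available. Lean on these libraries where they do the work, as an engineer would, in place of code of your own. Each camera call takes 0.05 s, during which the arm holds its last target.

### The job

The yellow and blue units stand in each other's test nests: swap them so each stands fully down in the nest of its own colour, setting one aside in the empty grey parking cradle on the way, then press each nest's cover down over its unit until it snaps shut and stays shut. Also clear every green battery pack off the bench into the red tray, lying flat on its floor, so the station is ready to start. Leave everything else where it is.

Things in the scene. Friction and masses are not known exactly. Their poses are not given: they have to be found in the camera images.
- unit_yellow_center (a point): centre of the yellow unit: white handset with a yellow band round its sides and a yellow panel on top, 100 mm long (its x) x 46 wide (its y) x 40 high; stands on a flat underside 20 mm below this point, about 0.22 kg. Treat as a full block. Starts in the blue nest. Either end may face forward.
- nest_yellow: the yellow nest, fixed to the bench; origin on the bench under the seat, x towards its hinge end. Black base 12 mm thick, 88 mm wide, from x -80 to +110 mm, with a yellow strip across the near end. Two end stops (22 mm above the base) and four corner cheeks (20 mm above it) hold a unit with 4.5 mm clear all round; from x -30 to +30 mm the sides are open for fingers.
- nest_yellow_seat (a point): where a unit's centre lies when it stands fully down in the yellow nest: 32 mm above the bench, 20 mm above the nest's base; x is the line of the unit's length and points to the hinge end, z up.
- nest_yellow_hinge (a point): middle of the yellow nest's hinge axis: 72 mm along +x from the seat and 26 mm above it (58 mm above the bench); the axis runs along the nest's y. Two 8 mm aluminium cheeks stand at 28 to 36 mm either side of the middle, up to 68 mm above the bench, from x 63 to 109 mm.
- cover_yellow (a joint): angle of the yellow nest's cover: 0 shut (level over the unit's hinge half), starts open past upright at about 1.75 to 2.1, stop at 2.25. Stays put when open; a light spring lifts it back to about 1.2 rad if let go part way. It passes a ball detent between 0.4 and 0.15 rad (about 3 to 5 N at the pad) and is then held at 0 to 0.05.
- cover_yellow_pad (a point): centre of the yellow push pad (22 x 44 mm) on the cover's outer face, 62 mm from the hinge axis. Cover: plate 50 mm wide, 6 mm thick, its outer face 6 mm (pad 9 mm) off the axis, reaching 76 mm from it. Shut, the pad faces up, 67 mm above the bench; open, it faces away from the nest: push the cover over from the hinge side, then press it down.
- unit_blue_center (a point): centre of the blue unit: white handset with a blue band round its sides and a blue panel on top, 100 mm long (its x) x 46 wide (its y) x 40 high; stands on a flat underside 20 mm below this point, about 0.22 kg. Treat as a full block. Starts in the yellow nest. Either end may face forward.
- nest_blue: the blue nest, fixed to the bench; origin on the bench under the seat, x towards its hinge end. Black base 12 mm thick, 88 mm wide, from x -80 to +110 mm, with a blue strip across the near end. Two end stops (22 mm above the base) and four corner cheeks (20 mm above it) hold a unit with 4.5 mm clear all round; from x -30 to +30 mm the sides are open for fingers.
- nest_blue_seat (a point): where a unit's centre lies when it stands fully down in the blue nest: 32 mm above the bench, 20 mm above the nest's base; x is the line of the unit's length and points to the hinge end, z up.
- nest_blue_hinge (a point): middle of the blue nest's hinge axis: 72 mm along +x from the seat and 26 mm above it (58 mm above the bench); the axis runs along the nest's y. Two 8 mm aluminium cheeks stand at 28 to 36 mm either side of the middle, up to 68 mm above the bench, from x 63 to 109 mm.
- cover_blue (a joint): angle of the blue nest's cover: 0 shut (level over the unit's hinge half), starts open past upright at about 1.75 to 2.1, stop at 2.25. Stays put when open; a light spring lifts it back to about 1.2 rad if let go part way. It passes a ball detent between 0.4 and 0.15 rad (about 3 to 5 N at the pad) and is then held at 0 to 0.05.
- cover_blue_pad (a point): centre of the blue push pad (22 x 44 mm) on the cover's outer face, 62 mm from the hinge axis. Cover: plate 50 mm wide, 6 mm thick, its outer face 6 mm (pad 9 mm) off the axis, reaching 76 mm from it. Shut, the pad faces up, 67 mm above the bench; open, it faces away from the nest: push the cover over from the hinge side, then press it down.
- park_seat (a point): where a unit's centre lies in the empty grey parking cradle (fixed), 32 mm above the bench; x along the unit's length, z up. Base 150 x 84 mm, 12 mm thick; end stops and corner cheeks like the nests' (22 and 20 mm above the base), 8 mm clear at the ends and 7 mm at the sides; no cover; sides open for fingers between x -30 and +30 mm.
- pack1_center (a point): centre of battery pack 1: green block with a black band, 60 mm (its x) x 30 mm (its y) x 28 mm high, 0.09 kg, lying flat on the bench on or by the thin black mat. One to three packs are there; an absent one reads None.
- pack2_center (a point): centre of battery pack 2: green block with a black band, 60 mm (its x) x 30 mm (its y) x 28 mm high, 0.09 kg, lying flat on the bench on or by the thin black mat. One to three packs are there; an absent one reads None.
- pack3_center (a point): centre of battery pack 3: green block with a black band, 60 mm (its x) x 30 mm (its y) x 28 mm high, 0.09 kg, lying flat on the bench on or by the thin black mat. One to three packs are there; an absent one reads None.
- tray: red open tray fixed to the bench, origin at the middle of its underside: 200 mm (x) x 105 mm (y) outside, 20 mm high, walls and floor 5 mm thick; room for three packs side by side.
- tape_roll: bystander, leave alone: yellow ring 68 mm across, 24 mm high, near the robot; origin under its middle
- screwdriver: bystander, leave alone: 170 mm screwdriver lying near the robot; origin under its middle
- adapter: bystander, leave alone: black block 45 x 24 x 18 mm near the robot; origin under its middle
- mug: bystander, leave alone: white mug 80 mm across, 90 mm high, at the back; origin under its middle
- spray: bystander, leave alone: clear bottle with red cap, 130 mm high, at the back; origin under its middle
- label_box: bystander, leave alone: cardboard box 70 x 100 x 45 mm at the back; origin under its middle
- scanner: bystander, leave alone: grey scanner 65 mm high at the back right; origin under its middle
Not all that is in view belongs to the job. What is shaped like the part that bears unit_blue_center but purple is not meant.

How it is judged:
By the outcome, as a careful person would: the job done as asked, in the order asked, and still so for the second after the job is handed in, with the robot touching nothing.
Of pack1, pack2, pack3 only 1 to 3 are there at a start; the rules pass over those that are not, and their reading is None.
At some moment in a run one of pack1, pack2, pack3 may be knocked a few centimetres aside while the robot is not near it.
It also fails if it takes over 210 s, if anything falls off the work surface, if the arm or the gripper's body presses on something with over 40 N, if the wrist force passes 120 N, or if a joint passes its speed limit or range.

## Working session

There is one attempt and no reset: what is moved stays moved. The work goes in short steps, Python scripts to look and compute and a tool call to move; the robot and the scene stay as the last step left them, time stands still between calls to the robot, and variables do not carry over. Pictures are saved under pics/ and viewed, and the job is handed in when it is done.

Besides the shell and the picture viewer there is one more tool, called after "Request:" as name([rows], argument=value, ...), one row to a line, values as JSON. arm_command: Moves the arm, as the interface text tells. Its arguments: {"type":"object","properties":{"rows":{"type":"array"}},"required":["rows"]}

```bash
mkdir -p pics; cat > h.py <<'E'
import numpy as np, cv2
from plant import r
def cam(n,save=None):
    d=r.get_image(n); 
    if save: cv2.imwrite('pics/%s.png'%save,d['color'])
    return d
def K(d):
    f=240/np.tan(np.radians(d['fovy'])/2)
    return np.array([[f,0,d['cx']],[0,f,d['cy']],[0,0,1.]])
def ray(d,uv):
    uv=np.array(uv,float).reshape(-1,1,2)
    n=cv2.undistortPoints(uv,K(d),np.array(d['distortion'],float)).reshape(-1,2)
    R,_=cv2.Rodrigues(np.array(d['rvec'],float)); t=np.array(d['tvec'],float).ravel()
    c=-R.T@t
    v=np.c_[n,np.ones(len(n))]@R
    return c,v
def onz(d,uv,z):
    c,v=ray(d,uv); s=(z-c[2])/v[:,2]
    return c+v*s[:,None]
def proj(d,p):
    p=np.array(p,float).reshape(-1,1,3)
    return cv2.projectPoints(p,np.array(d['rvec'],float),np.array(d['tvec'],float),K(d),np.array(d['distortion'],float))[0].reshape(-1,2)
E
python3 - <<'E'
from h import *
for n in('scene','top'):
    d=cam(n,n+'0'); print(n,d['fovy'],d['cx'],d['cy'],d['distortion'],d['color'].shape, ray(d,[[320,240]]))
s=r.sense(); print(s['time'],s['ee_pos'],s['ee_rot'],s['finger_gap'],s['contact_force'])
E
```

```text
scene 47.47021771798683 321.69793005535473 249.7691160881387 [0.00939021 0.         0.         0.         0.        ] (480, 640, 3) (array([ 0.91525808, -0.47086261,  0.88133089]), array([[-0.34187374,  0.50748887, -0.7911431 ]]))
top 43.66272608001452 316.6623672984955 230.8656294331283 [-0.14097427  0.          0.          0.          0.        ] (480, 640, 3) (array([0.49933839, 0.01704615, 1.36227014]), array([[ 0.03376382, -0.02124603, -0.99933585]]))
0.1 [ 0.23802737 -0.46753439  0.23080369] [[-3.66882508e-04  8.91203213e-01  4.53604121e-01]
 [ 1.05466190e-03  4.53604244e-01 -8.91202602e-01]
 [-9.99999377e-01  1.51432338e-04 -1.10633754e-03]] 0.08543724781258748 [-0.27963267 -0.39553132 -0.52151145]
```

View pics/scene0.png

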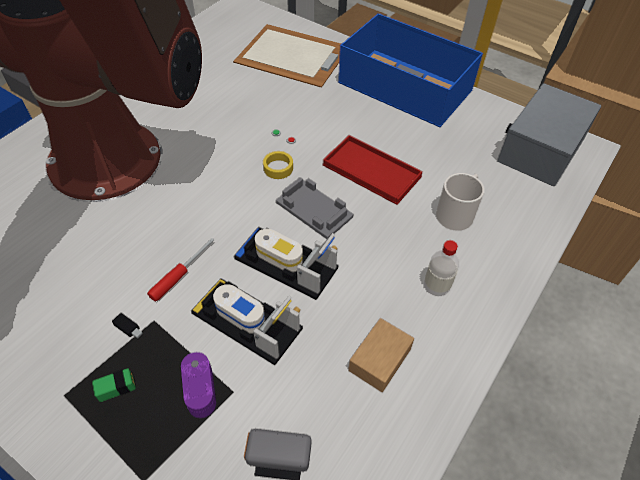

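View pics/top0.png

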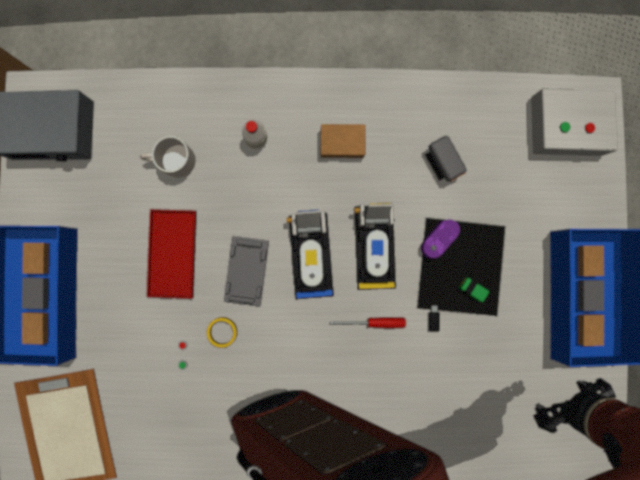

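The top picture shows the yellow unit (311,262) in the blue nest, strip (314,294), and the blue unit (377,248) in the yellow nest, strip (377,286). The cradle is at (247,270), the tray at (172,253), and one green pack at (475,290). A purple decoy sits at (440,238).

```bash
python3 - <<'E'
import cv2
t=cv2.imread('pics/top0.png'); s=cv2.imread('pics/scene0.png')
cv2.imwrite('pics/c1.png',cv2.resize(t[195:315,210:410],None,fx=4,fy=4,interpolation=cv2.INTER_CUBIC))
cv2.imwrite('pics/c2.png',cv2.resize(s[160:370,180:380],None,fx=2.8,fy=2.8,interpolation=cv2.INTER_CUBIC))
cv2.imwrite('pics/c3.png',cv2.resize(t[210:330,410:520],None,fx=4.5,fy=4.5,interpolation=cv2.INTER_CUBIC))
E
```

```text
(no output)
```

View pics/c1.png

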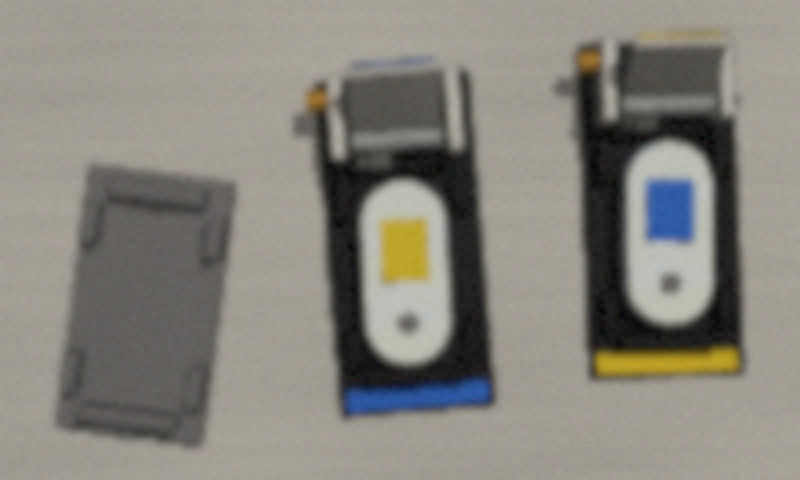

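View pics/c2.png

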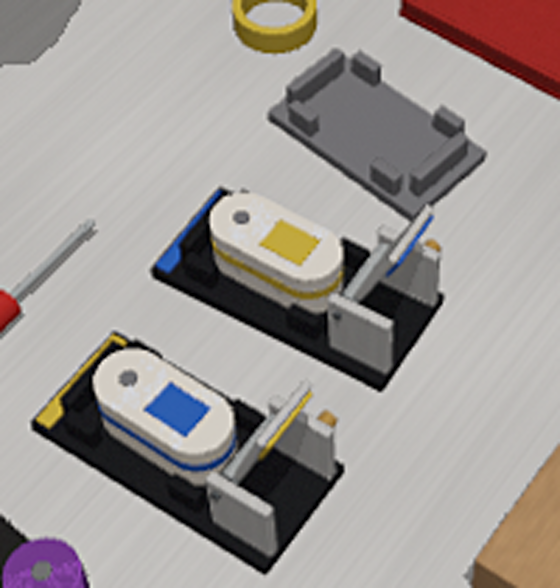

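View pics/c3.png

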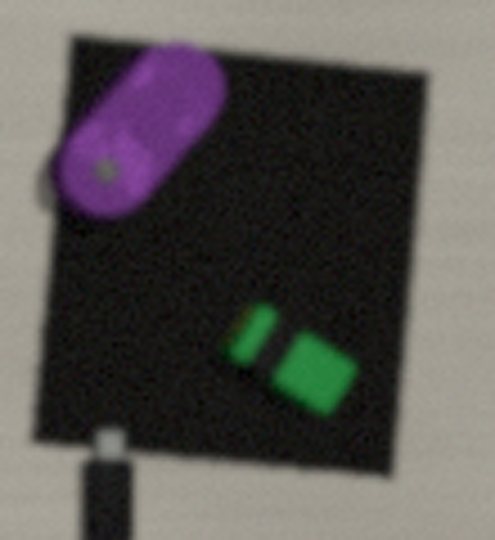

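The crops show the yellow-panel unit in the blue-strip nest and the blue-panel unit in the yellow-strip nest. The purple one on the mat is the decoy. I can see only one green pack, at (475,290). Now to measure.

```bash
cat > m.py <<'E'
from h import *
def big(m):
    cs,_=cv2.findContours(m,cv2.RETR_EXTERNAL,cv2.CHAIN_APPROX_NONE)
    return sorted(cs,key=cv2.contourArea,reverse=True)
def rect(d,c,z):
    p=onz(d,c.reshape(-1,2),z)[:,:2]
    (cx,cy),(w,h),a=cv2.minAreaRect((p*1000).astype(np.float32))
    if w<h: w,h,a=h,w,a+90
    a=(a+90)%180-90
    return np.round([cx,cy,w,h,a],1)
def masks(d):
    hsv=cv2.cvtColor(d['color'],cv2.COLOR_BGR2HSV); H,S,V=cv2.split(hsv)
    u=lambda b:(b*255).astype(np.uint8)
    return dict(yellow=u((H>18)&(H<34)&(S>120)&(V>90)),blue=u((H>100)&(H<125)&(S>120)&(V>60)),
      green=u((H>50)&(H<80)&(S>100)&(V>50)),red=u(((H<6)|(H>174))&(S>150)&(V>60)),
      dark=u(V<50), H=H,S=S,V=V)
E
python3 - <<'E'
from m import *
d=cam('top'); m=masks(d)
def roi(M,x0,y0,x1,y1):
    o=np.zeros_like(M); o[y0:y1,x0:x1]=M[y0:y1,x0:x1]; return o
print('strip blue',rect(d,big(roi(m['blue'],285,280,340,305))[0],.012))
print('strip yel',rect(d,big(roi(m['yellow'],350,275,405,300))[0],.012))
print('panel yel',rect(d,big(roi(m['yellow'],295,235,330,285))[0],.052))
print('panel blu',rect(d,big(roi(m['blue'],360,235,395,285))[0],.052))
# white unit tops
V=m['V'];S=m['S']
for n,b in(('Yunit',(296,235,328,288)),('Bunit',(362,227,394,280))):
    w=((((V>120))|(S>120)&(V>90))*255).astype(np.uint8)
    c=big(roi(w,*b))[0]; c=cv2.convexHull(c); print(n,rect(d,c,.052),cv2.boundingRect(c))
for n,b in(('Nblue',(285,205,340,300)),('Nyel',(350,198,405,292))):
    k=(((V<60)|(S>110))*255).astype(np.uint8)
    k=roi(k,*b);c=big(k)[0]; print(n,rect(d,cv2.convexHull(c),.012),cv2.boundingRect(c))
k=((V<125)*255).astype(np.uint8); c=big(roi(k,215,225,278,312))[0]; print('park',rect(d,c,.012))
c=big(roi(m['red'],140,200,205,305))[0]; print('tray',rect(d,c,.02))
g=roi(m['green'],450,270,500,310); c=np.vstack(big(g)[:2]); print('pack',rect(d,c,.028),cv2.boundingRect(c))
E
```

```text
strip blue [424.8   1.5  81.4  14.2 -84.6]
strip yel [ 443.5 -138.6   81.9   12.7  -87.9]
panel yel [5.063e+02 8.700e+00 3.060e+01 2.190e+01 3.000e-01]
panel blu [ 527.7 -136.    28.5   22.     0. ]
Yunit [494.3   8.3  98.9  47.    3.2] (300, 240, 23, 46)
Bunit [ 5.168e+02 -1.360e+02  9.870e+01  4.410e+01  1.000e-01] (367, 230, 21, 46)
Nblue [509.1   9.7 185.6  86.8   6.9] (287, 217, 46, 81)
Nyel [ 529.1 -134.9  185.1   85.     2.4] (355, 207, 40, 82)
park [474.  155.1 150.5  85.1  -7. ]
tray [512.3 323.8 195.3 103.1  -1.3]
pack [ 434.3 -360.7   64.    34.    56.9] (460, 277, 30, 26)
```

```bash
python3 - <<'E'
from m import *
ims=[]
for i in range(4): d=cam('top'); ims.append(d['color'].astype(float))
im=np.mean(ims,0); g=im.min(2)  # min channel: dark for strip too
def cross(prof,th):  # all subpixel crossings
    s=prof-th; i=np.where(s[:-1]*s[1:]<0)[0]; return [(k+s[k]/(s[k]-s[k+1]),s[k+1]>s[k]) for k in i]
def fit(pts,z):
    p=onz(d,pts,z)[:,:2]*1000
    vx,vy,x0,y0=cv2.fitLine(p.astype(np.float32),cv2.DIST_HUBER,0,.01,.01).ravel()
    if abs(vx)>abs(vy) and vx<0: vx,vy=-vx,-vy
    if abs(vy)>abs(vx) and vy<0: vx,vy=-vx,-vy
    return np.array([x0,y0]),np.array([vx,vy])
for n,(r0,r1),(xl,xr),mid,(c0,c1),zl in(('B',(245,285),(285,345),312,(302,326),0.012),('Y',(235,278),(345,405),376,(364,388),0.0)):
    L=[];R=[];N=[]
    for y in range(r0,r1):
        cr=cross(g[y,xl:xr],75)
        l=[c for c,u in cr if not u]; rr=[c for c,u in cr if u]
        L.append((xl+l[0],y)); R.append((xl+rr[-1],y))
    for x in range(c0,c1):
        cr=cross(g[278:308,x],95); N.append((x,278+[c for c,u in cr if u][-1]))
    l,lv=fit(L,zl);rr,rv=fit(R,.012);nn,nv=fit(N,.006)
    print(n,'yawL',np.degrees(np.arctan2(lv[1],lv[0])),'yawR',np.degrees(np.arctan2(rv[1],rv[0])),'near',np.degrees(np.arctan2(-nv[0],nv[1])))
    a=np.mean([np.arctan2(lv[1],lv[0]),np.arctan2(rv[1],rv[0])]);u=np.array([np.cos(a),np.sin(a)]);w=np.array([-u[1],u[0]])
    print(' width',(l-rr)@w, 'seat', (nn@u+80)*u+((l+rr)/2@w)*w, 'yaw',np.degrees(a))
E
```

```text
B yawL 4.3428884 yawR 5.038382 near 5.183804
 width 85.433426 seat [495.4758     8.035538] yaw 4.690635
Y yawL 1.994582 yawR 2.0049617 near 3.1686997
 width 85.25298 seat [ 515.09796 -136.42886] yaw 1.999772
```

```bash
python3 - <<'E'
from m import *
d=cam('scene'); m=masks(d)
def roi(M,x0,y0,x1,y1):
    o=np.zeros_like(M); o[y0:y1,x0:x1]=M[y0:y1,x0:x1]; return o
c=big(roi(m['yellow'],268,232,304,260))[0];print('Ypanel',cv2.boundingRect(c),rect(d,c,.052))
c=big(roi(m['blue'],226,290,262,319))[0];print('Bpanel',cv2.boundingRect(c),rect(d,c,.052))
c=np.vstack(big(roi(m['green'],85,360,140,405))[:2]);print('pack~',rect(d,c,.02))
c=big(roi(m['red'],320,130,425,205))[0];print('tray',rect(d,c,.02))
E
```

```text
Ypanel (273, 239, 21, 16) [508.2   8.   32.5  24.8   2.9]
Bpanel (232, 297, 23, 19) [ 530.3 -137.    32.8   24.1    0.9]
pack~ [ 438.8 -363.7   64.    43.2   57.7]
tray [519.5 314.2 203.1 116.4  -1.4]
```

Request:
arm_command([
  [0.45,0.8,0,0,0,-0.31,-1],
  [0.45,0.8,0,0,0,-0.31,-1],
  [0.45,0.8,0,0,0,-0.31,-1],
  [0.45,0.8,0,0,0,-0.31,-1],
  [0.45,0.8,-0.1,0,0,-0.31,-1],
  [0.45,0.8,-0.1,0,0,-0.31,-1],
  [0.45,0.8,-0.1,0,0,-0.31,-1],
  [0.45,0.8,-0.1,0,0,-0.31,-1],
  [0.45,0.8,-0.1,0,0,-0.31,-1],
  [0.45,0.8,-0.1,0,0,-0.31,-1],
  [0.45,0.8,0,0,0,-0.31,-1],
  [0.2,0.7,0,0,0,-0.31,-1],
])

```text
time: 1.9
ee_pos: [0.4966, 0.0087, 0.2012]
ee_rot: [[0.0, 0.997, 0.081], [0.0, 0.081, -0.997], [-1.0, 0.0, 0.0]]
contact_force: [0.8, -0.5, -0.0]
finger_gap: 0.0852
```

```bash
cat >> m.py <<'E'
def go(x=None,y=None,z=None,ja=None):
    s=r.sense(); p=np.array(s['ee_pos'])*1000; R=np.array(s['ee_rot'])
    a=np.degrees(np.arctan2(R[1,2],R[0,2])); 
    print('t',round(s['time'],2),'p',p.round(1),'ja',round(a,2),'xax',R[:,0].round(4),'gap',round(s['finger_gap']*1000,1),'F',np.round(s['contact_force'],1),'j',np.round(s['joints'],0))
    t=[p[0] if x is None else x,p[1] if y is None else y,p[2] if z is None else z]
    print('units',((np.array(t)-p)/50).round(3),'rz',None if ja is None else round(((ja-a+180)%360-180)/6,3))
E
python3 -c "
from m import *
go(495.3,8.2,100,-86)"
```

```text
t 1.9 p [496.6   8.7 201.2] ja -85.37 xax [ 4.e-04  0.e+00 -1.e+00] gap 85.2 F [ 0.8 -0.5 -0. ] j [ -7.  15. -16.  59.   0. 168.]
units [-0.025 -0.01  -2.025] rz -0.105
```

Request:
arm_command([
  [0,0,0,0,0,1,-1],
  [0,0,0,0,0,1,-1],
  [0,0,0,0,0,1,-1],
  [0,0,0,0,0,1,-1],
  [0,0,0,0,0,1,-1],
  [0,0,0,0,0,1,-1],
  [0,0,0,0,0,1,-1],
  [0,0,0,0,0,1,-1],
  [0,0,0,0,0,1,-1],
  [0,0,0,0,0,1,-1],
  [0,0,0,0,0,1,-1],
  [0,0,0,0,0,1,-1],
])

```text
time: 3.4
ee_pos: [0.4956, 0.0071, 0.2013]
ee_rot: [[0.0, 0.227, 0.974], [-0.0, 0.974, -0.227], [-1.0, -0.0, 0.0]]
contact_force: [-0.3, 1.0, -0.9]
finger_gap: 0.0853
```

Request:
arm_command([
  [0,0,0,0,0,1,-1],
  [0,0,0,0,0,1,-1],
  [0,0,0,0,0,1,-1],
  [0,0,0,0,0,1,-1],
  [0,0,0,0,0,1,-1],
  [0,0,0,0,0,1,-1],
  [0,0,0,0,0,1,-1],
  [0,0,0,0,0,1,-1],
  [0,0,0,0,0,1,-1],
  [0,0,0,0,0,1,-1],
  [0,0,0,0,0,1,-1],
  [0,0,0,0,0,1,-1],
])

```text
time: 4.9
ee_pos: [0.4956, 0.0071, 0.2013]
ee_rot: [[0.0, -0.856, 0.517], [-0.0, 0.517, 0.856], [-1.0, -0.0, 0.0]]
contact_force: [0.3, 0.3, -0.3]
finger_gap: 0.0851
```

Request:
arm_command([
  [0,0,-0.4,0,0,1,-1],
  [0,0,-0.4,0,0,1,-1],
  [0,0,-0.4,0,0,1,-1],
  [0,0,-0.4,0,0,1,-1],
  [0,0,-0.4,0,0,1,-1],
  [0,0,0,0,0,0.9,-1],
  [0,0,0,0,0,0,-1],
])

```text
time: 5.78
ee_pos: [0.4956, 0.0071, 0.1012]
ee_rot: [[-0.0, -0.998, -0.07], [0.0, -0.07, 0.998], [-1.0, 0.0, 0.0]]
contact_force: [1.1, -0.2, 0.5]
finger_gap: 0.0856
```

```bash
python3 -c "
from m import *
go(495.3,8.2,20,94.3)
d=cam('scene','s1');cv2.imwrite('pics/s1c.png',cv2.resize(d['color'][120:380,180:400],None,fx=2.3,fy=2.3))"
```

```text
t 5.78 p [495.6   7.1 101.2] ja 94.02 xax [-3.e-04  0.e+00 -1.e+00] gap 85.6 F [ 1.1 -0.2  0.5] j [ -8.  20. -25.  45.  -0. -12.]
units [-0.006  0.022 -1.624] rz 0.047
```

View pics/s1c.png

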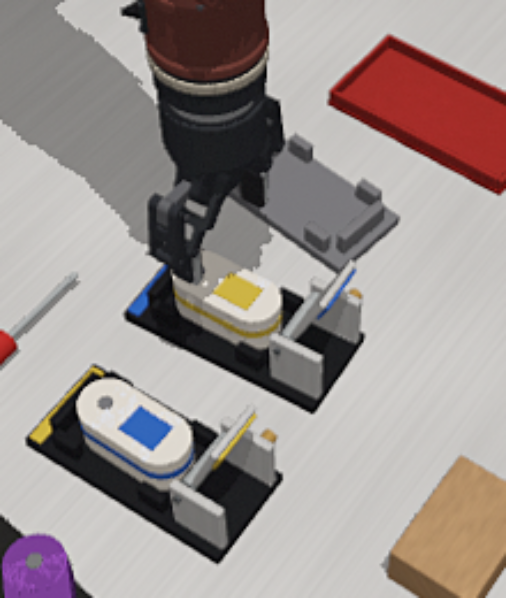

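The gripper straddles the yellow unit (crop 240,290) cleanly, so I'll go down and close.

Request:
arm_command([
  [0,0.02,-0.4,0,0,0.05,-1],
  [0,0,-0.4,0,0,0,-1],
  [0,0,-0.4,0,0,0,-1],
  [0,0,-0.25,0,0,0,-1],
  [0,0,-0.2,0,0,0,-1],
  [0,0,0,0,0,0,1],
  [0,0,0,0,0,0,1],
  [0,0,0,0,0,0,1],
  [0,0,0,0,0,0,1],
  [0,0,0,0,0,0,1],
  [0,0,0,0,0,0,1],
])

```text
time: 7.2
ee_pos: [0.4962, 0.0081, 0.0196]
ee_rot: [[0.001, -0.997, -0.076], [0.0, -0.076, 0.997], [-1.0, -0.001, -0.0]]
contact_force: [-1.3, 0.2, 4.9]
finger_gap: 0.0457
```

```bash
python3 -c "
from m import *
go(474,155,20,83)"
```

```text
t 7.2 p [496.2   8.1  19.6] ja 94.35 xax [ 0.0014  0.     -1.    ] gap 45.7 F [-1.3  0.2  4.9] j [ -8.  27. -30.  33.   0. -12.]
units [-0.444  2.937  0.008] rz -1.891
```

Request:
arm_command([
  [0,0,0.4,0,0,0,1],
  [0,0,0.6,0,0,0,1],
  [0,0,0.6,0,0,0,1],
  [-0.05,0.32,0.4,0,0,-0.2,1],
  [-0.05,0.37,0,0,0,-0.25,1],
  [-0.05,0.37,0,0,0,-0.25,1],
  [-0.05,0.37,0,0,0,-0.25,1],
  [-0.05,0.37,0,0,0,-0.25,1],
  [-0.05,0.37,0,0,0,-0.25,1],
  [-0.05,0.37,0,0,0,-0.25,1],
  [-0.06,0.37,0,0,0,-0.2,1],
  [0,0,0,0,0,0,1],
])

```text
time: 8.7
ee_pos: [0.4748, 0.1544, 0.1189]
ee_rot: [[-0.0, -0.993, 0.121], [0.0, 0.121, 0.993], [-1.0, 0.0, 0.0]]
contact_force: [0.0, 0.3, -3.0]
finger_gap: 0.045
```

```bash
python3 -c "
from m import *
go(475.5,155,20,83)
d=cam('scene','s2');cv2.imwrite('pics/s2c.png',cv2.resize(d['color'][100:380,180:400],None,fx=2.1,fy=2.1))"
```

```text
t 8.7 p [474.8 154.4 118.9] ja 83.05 xax [-1.e-04  1.e-04 -1.e+00] gap 45.0 F [ 0.   0.3 -3. ] j [ 10.  19. -23.  47.   0.  17.]
units [ 0.014  0.012 -1.978] rz -0.008
```

View pics/s2c.png

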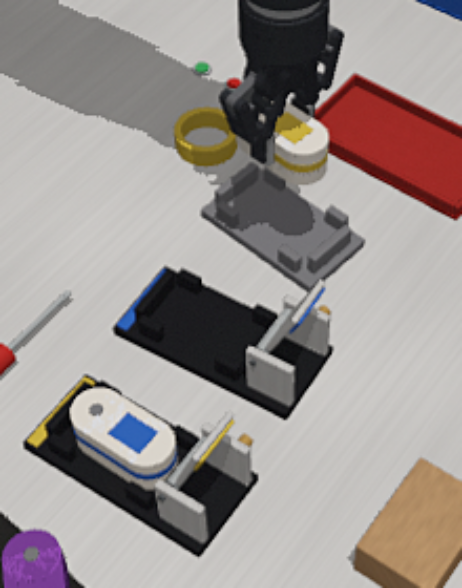

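The yellow unit is held over the cradle. I'll lower it and release.

Request:
arm_command([
  [0.01,0.01,-0.5,0,0,0,1],
  [0,0,-0.5,0,0,0,1],
  [0,0,-0.4,0,0,0,1],
  [0,0,-0.3,0,0,0,1],
  [0,0,-0.2,0,0,0,1],
  [0,0,-0.09,0,0,0,1],
  [0,0,0,0,0,0,1],
  [0,0,0,0,0,0,1],
])

```text
time: 9.75
ee_pos: [0.4761, 0.1542, 0.0197]
ee_rot: [[0.001, -0.992, 0.123], [0.0, 0.123, 0.992], [-1.0, -0.001, 0.0]]
contact_force: [0.7, 0.1, -2.0]
finger_gap: 0.0452
```

```bash
python3 -c "
from m import *
go(475.5,155,19.5,83)"
```

```text
t 9.75 p [476.1 154.2  19.7] ja 82.96 xax [ 9.e-04  1.e-04 -1.e+00] gap 45.2 F [ 0.7  0.1 -2. ] j [ 10.  27. -29.  33.  -0.  17.]
units [-0.012  0.016 -0.003] rz 0.006
```

Request:
arm_command([
  [0,0,0,0,0,0,-1],
  [0,0,0,0,0,0,-1],
  [0,0,0,0,0,0,-1],
  [0,0,0,0,0,0,-1],
  [0,0,0.4,0,0,0,-1],
  [0,0,0.6,0,0,0,-1],
  [0,0,0.6,0,0,0,-1],
  [0.1,-0.7,0.4,0,0,0.2,-1],
  [0.1,-0.7,0,0,0,0.2,-1],
  [0.1,-0.7,0,0,0,0.2,-1],
  [0.1,-0.7,0,0,0,0.2,-1],
  [0.1,-0.7,0,0,0,0.2,-1],
])

```text
time: 11.25
ee_pos: [0.5007, -0.022, 0.1194]
ee_rot: [[0.0, -1.0, 0.018], [-0.0, 0.018, 1.0], [-1.0, -0.0, -0.0]]
contact_force: [0.4, 0.2, -0.6]
finger_gap: 0.0854
```

Request:
arm_command([
  [0.1,-0.7,0,0,0,0.2,-1],
  [0.1,-0.7,0,0,0,0.15,-1],
  [0.1,-0.6,0,0,0,0,-1],
  [0.03,-0.3,0,0,0,0,-1],
  [0,0,0,0,0,0,-1],
])

```text
time: 11.88
ee_pos: [0.517, -0.1362, 0.1192]
ee_rot: [[-0.0, -1.0, -0.017], [0.0, -0.017, 1.0], [-1.0, 0.0, 0.0]]
contact_force: [-0.3, 0.2, -0.8]
finger_gap: 0.0856
```

```bash
python3 -c "
from m import *
go(517,-136.3,19.5,91.5)
d=cam('top','t3');cv2.imwrite('pics/t3c.png',cv2.resize(d['color'][195:315,130:410],None,fx=2.8,fy=2.8))"
```

```text
t 11.88 p [ 517.  -136.2  119.2] ja 90.98 xax [-2.e-04  2.e-04 -1.e+00] gap 85.6 F [-0.3  0.2 -0.8] j [-23.  23. -18.  49.   0. -24.]
units [-0.    -0.002 -1.993] rz 0.086
```

View pics/t3c.png

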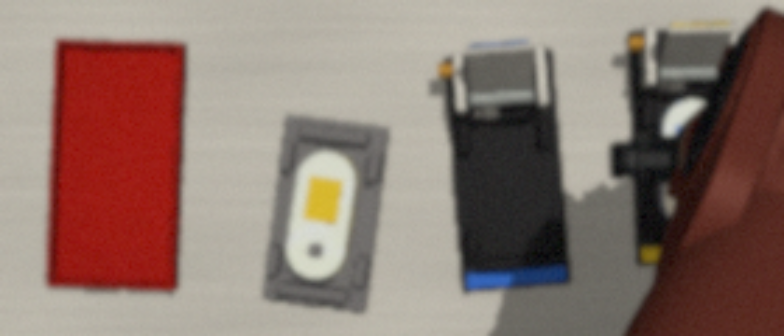

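The yellow unit sits squarely inside the cradle (crop 322,215). The blue nest is now empty. Next I'll grip the blue unit.

Request:
arm_command([
  [0,0,-0.5,0,0,0.08,-1],
  [0,0,-0.5,0,0,0,-1],
  [0,0,-0.5,0,0,0,-1],
  [0,0,-0.3,0,0,0,-1],
  [0,0,-0.2,0,0,0,-1],
  [0,0,0,0,0,0,1],
  [0,0,0,0,0,0,1],
  [0,0,0,0,0,0,1],
  [0,0,0,0,0,0,1],
  [0,0,0,0,0,0,1],
  [0,0,0,0,0,0,1],
])

```text
time: 13.3
ee_pos: [0.5178, -0.1362, 0.0203]
ee_rot: [[0.002, -1.0, -0.027], [-0.001, -0.027, 1.0], [-1.0, -0.002, -0.001]]
contact_force: [-0.5, 1.1, 6.5]
finger_gap: 0.0454
```

Request:
arm_command([
  [0,0,0.3,0,0,0,1],
  [0,0,0.6,0,0,0,1],
  [0,0,0.7,0,0,0,1],
  [-0.06,0.4,0.4,0,0,0.07,1],
  [-0.06,0.4,0,0,0,0.07,1],
  [-0.06,0.4,0,0,0,0.07,1],
  [-0.06,0.4,0,0,0,0.07,1],
  [-0.06,0.4,0,0,0,0.07,1],
  [-0.06,0.4,0,0,0,0.07,1],
  [-0.06,0.4,0,0,0,0.07,1],
  [0,0.09,0,0,0,0,1],
  [0,0,0,0,0,0,1],
])

```text
time: 14.8
ee_pos: [0.4962, 0.0089, 0.1192]
ee_rot: [[-0.0, -0.997, -0.079], [-0.0, -0.079, 0.997], [-1.0, 0.0, -0.0]]
contact_force: [0.2, -0.3, -1.5]
finger_gap: 0.0452
```

```bash
python3 -c "
from m import *
go(495.5,8.1,19.5,94.6)
d=cam('scene','s4');cv2.imwrite('pics/s4c.png',cv2.resize(d['color'][120:380,180:400],None,fx=2.3,fy=2.3))"
```

```text
t 14.8 p [496.2   8.9 119.2] ja 94.52 xax [-1.e-04 -2.e-04 -1.e+00] gap 45.2 F [ 0.2 -0.3 -1.5] j [ -7.  19. -24.  47.  -0. -12.]
units [-0.013 -0.016 -1.993] rz 0.013
```

View pics/s4c.png

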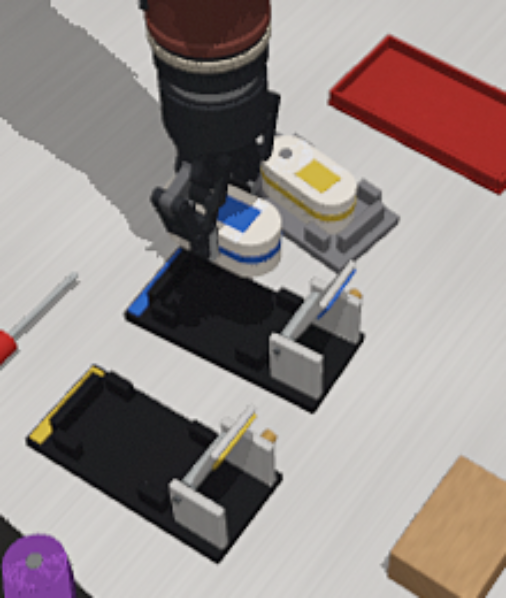

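Request:
arm_command([
  [-0.02,-0.015,-0.5,0,0,0.01,1],
  [0,0,-0.5,0,0,0,1],
  [0,0,-0.3,0,0,0,1],
  [0,0,-0.2,0,0,0,1],
  [0,0,-0.1,0,0,0,1],
  [0,0,-0.1,0,0,0,1],
  [0,0,0,0,0,0,1],
])

```text
time: 15.72
ee_pos: [0.4952, 0.0079, 0.0343]
ee_rot: [[0.0, -0.997, -0.079], [-0.0, -0.079, 0.997], [-1.0, -0.0, -0.0]]
contact_force: [0.1, 0.3, -1.1]
finger_gap: 0.045
```

Request:
arm_command([
  [0,0,-0.1,0,0,0,1],
  [0,0,-0.1,0,0,0,1],
  [0,0,-0.08,0,0,0,1],
  [0,0,0,0,0,0,1],
])

```text
time: 16.23
ee_pos: [0.495, 0.0079, 0.0203]
ee_rot: [[-0.0, -0.997, -0.079], [-0.0, -0.079, 0.997], [-1.0, 0.0, -0.0]]
contact_force: [-1.1, 0.8, 3.1]
finger_gap: 0.0453
```

```bash
python3 -c "
from m import *
go(495,8.1,20,94.6)
d=cam('scene','s5');cv2.imwrite('pics/s5c.png',cv2.resize(d['color'][120:380,180:400],None,fx=2.3,fy=2.3))"
```

```text
t 16.23 p [495.    7.9  20.3] ja 94.54 xax [-1.e-04 -0.e+00 -1.e+00] gap 45.3 F [-1.1  0.8  3.1] j [ -8.  27. -30.  33.  -0. -12.]
units [-0.001  0.004 -0.006] rz 0.01
```

View pics/s5c.png

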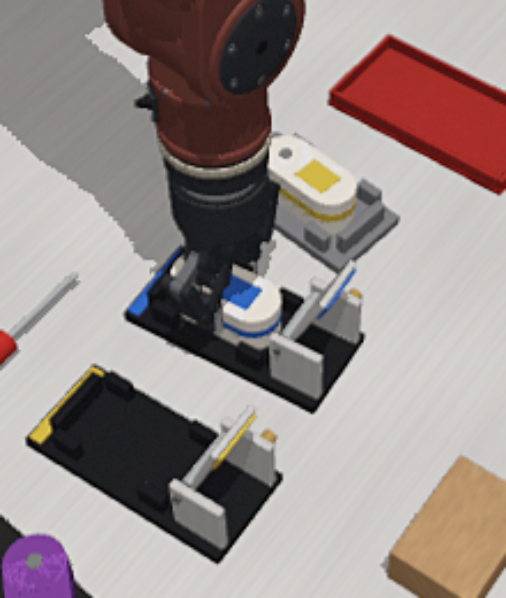

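It's down in the blue nest, at the same grip height as before. I'll release and go to the cradle.

Request:
arm_command([
  [0,0,0,0,0,0,-1],
  [0,0,0,0,0,0,-1],
  [0,0,0,0,0,0,-1],
  [0,0,0,0,0,0,-1],
  [0,0,0.3,0,0,0,-1],
  [0,0,0.6,0,0,0,-1],
  [0,0,0.7,0,0,0,-1],
  [-0.08,0.6,0.4,0,0,-0.4,-1],
  [-0.08,0.6,0,0,0,-0.4,-1],
  [-0.08,0.6,0,0,0,-0.4,-1],
  [-0.08,0.6,0,0,0,-0.4,-1],
  [-0.07,0.54,0,0,0,-0.33,-1],
])

```text
time: 17.77
ee_pos: [0.4756, 0.1559, 0.1215]
ee_rot: [[0.001, -0.992, 0.124], [0.0, 0.124, 0.992], [-1.0, -0.001, 0.0]]
contact_force: [0.1, 0.2, -0.5]
finger_gap: 0.0853
```

Request:
arm_command([
  [0,0,-0.4,0,0,0,-1],
  [0,0,-0.5,0,0,0,-1],
  [0,0,-0.5,0,0,0,-1],
  [0,0,-0.35,0,0,0,-1],
  [0,0,-0.2,0,0,0,-1],
  [0,0,-0.03,0,0,0,-1],
  [0,0,0,0,0,0,1],
  [0,0,0,0,0,0,1],
  [0,0,0,0,0,0,1],
  [0,0,0,0,0,0,1],
  [0,0,0,0,0,0,1],
  [0,0,0,0,0,0,1],
])

```text
time: 19.27
ee_pos: [0.4761, 0.1549, 0.0222]
ee_rot: [[0.001, -0.992, 0.123], [0.0, 0.123, 0.992], [-1.0, -0.001, 0.0]]
contact_force: [-1.5, -0.1, 7.9]
finger_gap: 0.045
```

```bash
python3 -c "
from m import *
go(515,-136.3,120,92)"
```

```text
t 19.27 p [476.1 154.9  22.2] ja 82.95 xax [ 0.0012  0.     -1.    ] gap 45.0 F [-1.5 -0.1  7.9] j [ 10.  27. -29.  34.  -0.  17.]
units [ 0.777 -5.824  1.956] rz 1.508
```

Request:
arm_command([
  [0,0,0.3,0,0,0,1],
  [0,0,0.6,0,0,0,1],
  [0,0,0.7,0,0,0,1],
  [0.08,-0.6,0.4,0,0,0.16,1],
  [0.08,-0.6,0,0,0,0.16,1],
  [0.08,-0.6,0,0,0,0.16,1],
  [0.08,-0.6,0,0,0,0.16,1],
  [0.08,-0.6,0,0,0,0.16,1],
  [0.08,-0.6,0,0,0,0.16,1],
  [0.08,-0.6,0,0,0,0.16,1],
  [0.08,-0.6,0,0,0,0.16,1],
  [0.08,-0.6,0,0,0,0.16,1],
])

```text
time: 20.78
ee_pos: [0.5116, -0.1161, 0.1222]
ee_rot: [[0.0, -1.0, -0.028], [-0.0, -0.028, 1.0], [-1.0, -0.0, -0.0]]
contact_force: [0.6, 0.2, -3.4]
finger_gap: 0.0454
```

Request:
arm_command([
  [0.08,-0.42,0,0,0,0.07,1],
  [0,0,0,0,0,0,1],
  [0,0,0,0,0,0,1],
])

```text
time: 21.15
ee_pos: [0.5153, -0.1355, 0.1216]
ee_rot: [[-0.0, -0.999, -0.035], [0.0, -0.035, 0.999], [-1.0, 0.0, 0.0]]
contact_force: [-0.2, 0.3, -3.3]
finger_gap: 0.0453
```

```bash
python3 -c "
from m import *
go(516,-136.4,22,92)
d=cam('scene','s6');cv2.imwrite('pics/s6c.png',cv2.resize(d['color'][120:380,180:400],None,fx=2.3,fy=2.3))"
```

```text
t 21.15 p [ 515.3 -135.5  121.6] ja 92.01 xax [-3.e-04  4.e-04 -1.e+00] gap 45.3 F [-0.2  0.3 -3.3] j [-23.  23. -18.  50.   0. -25.]
units [ 0.014 -0.017 -1.993] rz -0.002
```

View pics/s6c.png

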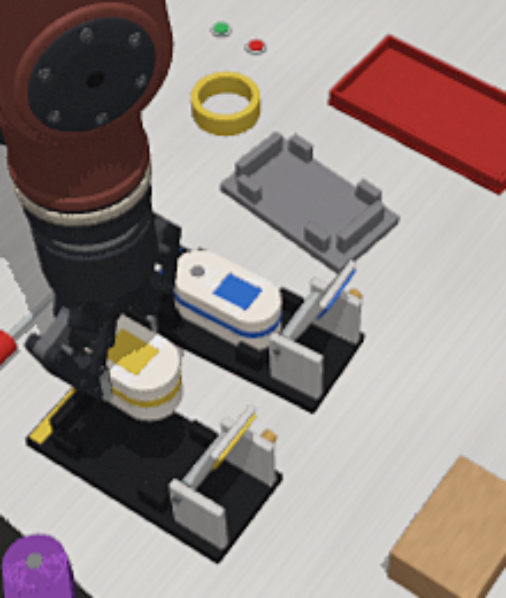

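The blue unit stands in the blue nest (crop 228,295), and the yellow one is over the yellow nest. Lowering.

Request:
arm_command([
  [0.01,-0.015,-0.5,0,0,0,1],
  [0,0,-0.5,0,0,0,1],
  [0,0,-0.3,0,0,0,1],
  [0,0,-0.2,0,0,0,1],
  [0,0,-0.1,0,0,0,1],
  [0,0,-0.1,0,0,0,1],
  [0,0,0,0,0,0,1],
])

```text
time: 22.08
ee_pos: [0.5162, -0.1369, 0.0363]
ee_rot: [[0.0, -0.999, -0.035], [0.0, -0.035, 0.999], [-1.0, -0.0, 0.0]]
contact_force: [-0.1, -0.2, -2.9]
finger_gap: 0.0453
```

Request:
arm_command([
  [0,0,-0.1,0,0,0,1],
  [0,0,-0.1,0,0,0,1],
  [0,0,-0.09,0,0,0,1],
  [0,0,0,0,0,0,1],
])

```text
time: 22.58
ee_pos: [0.5161, -0.1369, 0.0222]
ee_rot: [[0.0, -0.999, -0.035], [-0.0, -0.035, 0.999], [-1.0, -0.0, -0.0]]
contact_force: [-2.9, 1.5, 7.6]
finger_gap: 0.0452
```

Request:
arm_command([
  [0,0,0,0,0,0,-1],
  [0,0,0,0,0,0,-1],
  [0,0,0,0,0,0,-1],
  [0,0,0,0,0,0,-1],
  [0,0,0.3,0,0,0,-1],
  [0,0,0.6,0,0,0,-1],
  [0,0,0.7,0,0,0,-1],
  [-0.6,0,0.7,0,0,0,-1],
  [-0.9,0,0.7,0,0,0,-1],
  [-0.9,0,0.6,0,0,0,-1],
  [-0.8,0,0,0,0,0,1],
])

```text
time: 23.95
ee_pos: [0.356, -0.1375, 0.2046]
ee_rot: [[0.004, -0.999, -0.035], [-0.003, -0.035, 0.999], [-1.0, -0.004, -0.003]]
contact_force: [0.1, -0.3, 0.2]
finger_gap: 0.07
```

```bash
python3 -c "
from m import *
go(680,-131,120,92)
d=cam('scene','s7');cv2.imwrite('pics/s7c.png',cv2.resize(d['color'][120:380,180:400],None,fx=2.3,fy=2.3))
d=cam('top','t7');cv2.imwrite('pics/t7c.png',cv2.resize(d['color'][195:315,250:410],None,fx=4,fy=4))"
```

```text
t 23.95 p [ 356.  -137.5  204.6] ja 92.02 xax [ 0.0042 -0.0028 -1.    ] gap 70.0 F [ 0.1 -0.3  0.2] j [-32.   2. -31.  57.  -0. -34.]
units [ 6.481  0.129 -1.692] rz -0.004
```

View pics/s7c.png

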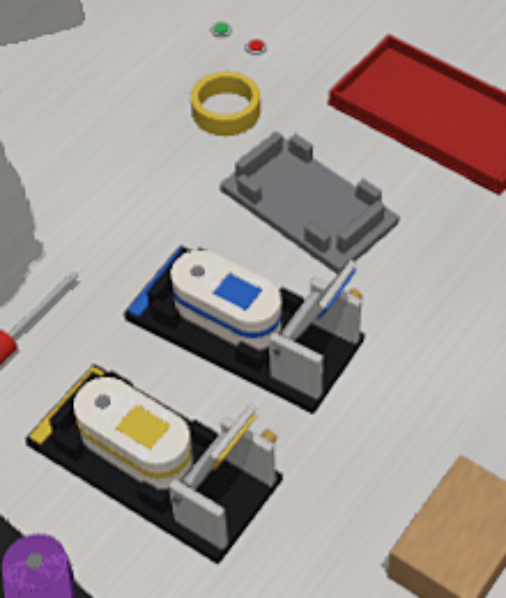

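View pics/t7c.png

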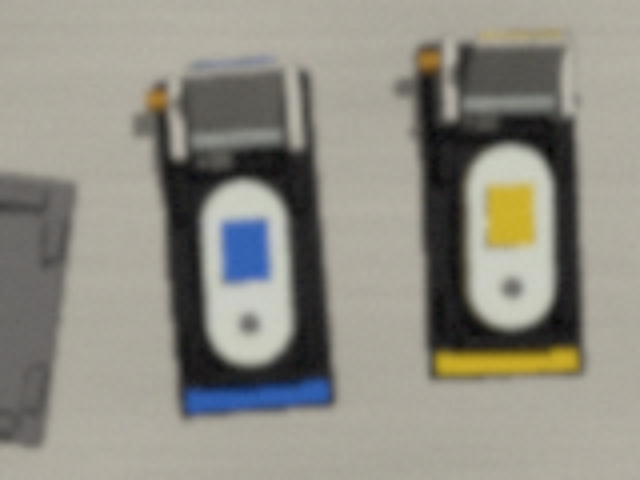

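Both units are seated in their own nests (blue at crop 248,272; yellow at 511,235). Next is the yellow cover: I'll approach from the hinge side with the fingers shut.

Request:
arm_command([
  [0.7,0.01,0,0,0,0,1],
  [0.8,0.015,0,0,0,0,1],
  [0.8,0.015,0,0,0,0,1],
  [0.8,0.015,0,0,0,0,1],
  [0.8,0.015,0,0,0,0,1],
  [0.8,0.015,0,0,0,0,1],
  [0.8,0.015,0,0,0,0,1],
  [0.8,0.015,0,0,0,0,1],
  [0,0,-0.5,0,0,0,1],
  [0,0,-0.7,0,0,0,1],
  [0,0,-0.65,0,0,0,1],
  [0,0,0,0,0,0,1],
])

```text
time: 25.55
ee_pos: [0.6697, -0.1304, 0.1072]
ee_rot: [[-0.004, -0.999, -0.035], [0.001, -0.035, 0.999], [-1.0, 0.004, 0.002]]
contact_force: [0.1, 0.5, 0.3]
finger_gap: -0.0002
```

```bash
cat >> m.py <<'E'
NEST=dict(yellow=((515.3,-136.4),2.0),blue=((495.3,8.0),4.8))
def xi(n):
    (sx,sy),a=NEST[n]; a=np.radians(a); p=np.array(r.sense()['ee_pos'])*1000
    u=np.array([np.cos(a),np.sin(a)]); w=np.array([-u[1],u[0]]); q=p[:2]-[sx,sy]
    print(n,'xi from hinge',round(q@u-72,1),'lat',round(q@w,1),'z',round(p[2],1),'u/unit',u.round(3))
E
python3 -c "
from m import *
go();xi('yellow')
d=cam('scene','s8');cv2.imwrite('pics/s8c.png',cv2.resize(d['color'][120:380,180:400],None,fx=2.3,fy=2.3))"
```

```text
t 25.55 p [ 669.7 -130.4  107.2] ja 92.02 xax [-0.0043  0.0014 -1.    ] gap -0.2 F [0.1 0.5 0.3] j [-17.  39.   8.  60.   0. -19.]
units [0. 0. 0.] rz None
yellow xi from hinge 82.5 lat 0.6 z 107.2 u/unit [0.999 0.035]
```

View pics/s8c.png

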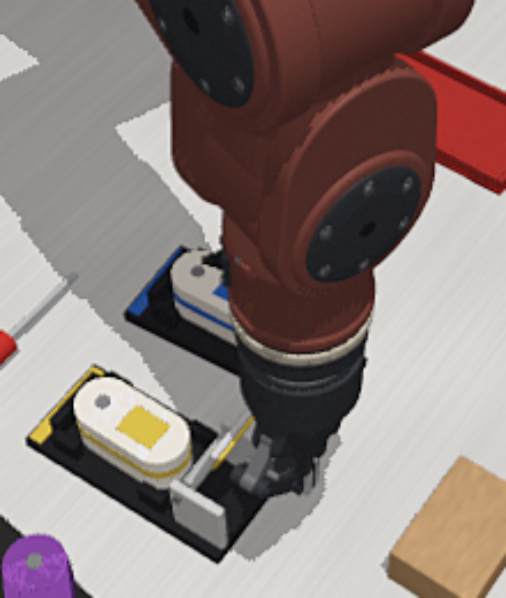

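Request:
arm_command([
  [-0.3,-0.01,0.05,0,0,0,1],
  [-0.3,-0.01,0.05,0,0,0,1],
  [-0.3,-0.01,0,0,0,0,1],
  [-0.3,-0.01,0,0,0,0,1],
  [-0.3,-0.01,0,0,0,0,1],
  [0,0,0,0,0,0,1],
])

```text
time: 26.35
ee_pos: [0.5969, -0.134, 0.1167]
ee_rot: [[0.003, -0.999, -0.035], [-0.001, -0.035, 0.999], [-1.0, -0.003, -0.001]]
contact_force: [-0.8, 0.2, 0.5]
finger_gap: -0.0002
```

```bash
python3 -c "
from m import *
go();xi('yellow')
d=cam('scene','s9');cv2.imwrite('pics/s9c.png',cv2.resize(d['color'][160:380,180:400],None,fx=2.7,fy=2.7))"
```

```text
t 26.35 p [ 596.9 -134.   116.7] ja 91.99 xax [ 2.7e-03 -9.0e-04 -1.0e+00] gap -0.2 F [-0.8  0.2  0.5] j [-19.  30.  -5.  54.   0. -21.]
units [0. 0. 0.] rz None
yellow xi from hinge 9.6 lat -0.5 z 116.7 u/unit [0.999 0.035]
```

View pics/s9c.png

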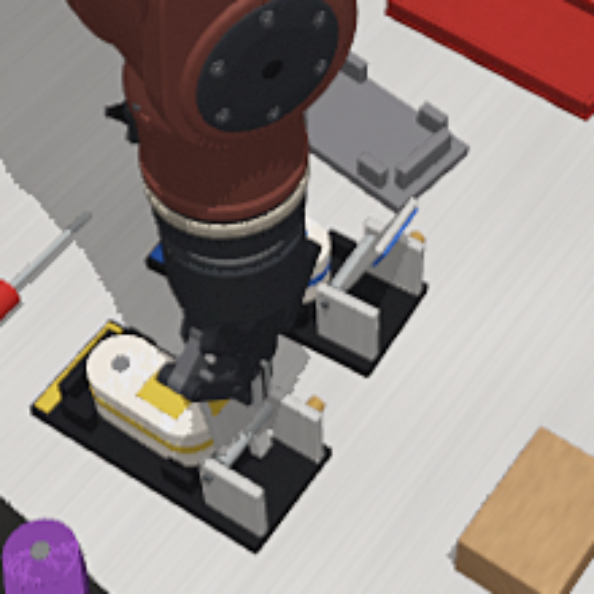

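Request:
arm_command([
  [-0.24,-0.008,0.02,0,0,0,1],
  [-0.24,-0.008,0,0,0,0,1],
  [-0.3,-0.01,-0.12,0,0,0,1],
  [-0.26,-0.009,-0.24,0,0,0,1],
  [0,0,0,0,0,0,1],
])

```text
time: 27.02
ee_pos: [0.5424, -0.1351, 0.0968]
ee_rot: [[-0.002, -0.999, -0.035], [0.001, -0.035, 0.999], [-1.0, 0.002, 0.001]]
contact_force: [0.5, -1.0, 0.7]
finger_gap: -0.0001
```

```bash
python3 -c "
from m import *
go();xi('yellow')
d=cam('scene','s10');cv2.imwrite('pics/s10c.png',cv2.resize(d['color'][160:380,180:400],None,fx=2.7,fy=2.7))"
```

```text
t 27.02 p [ 542.4 -135.1   96.8] ja 91.98 xax [-2.2e-03  7.0e-04 -1.0e+00] gap -0.1 F [ 0.5 -1.   0.7] j [-21.  27. -15.  48.  -0. -23.]
units [0. 0. 0.] rz None
yellow xi from hinge -44.9 lat 0.3 z 96.8 u/unit [0.999 0.035]
```

View pics/s10c.png

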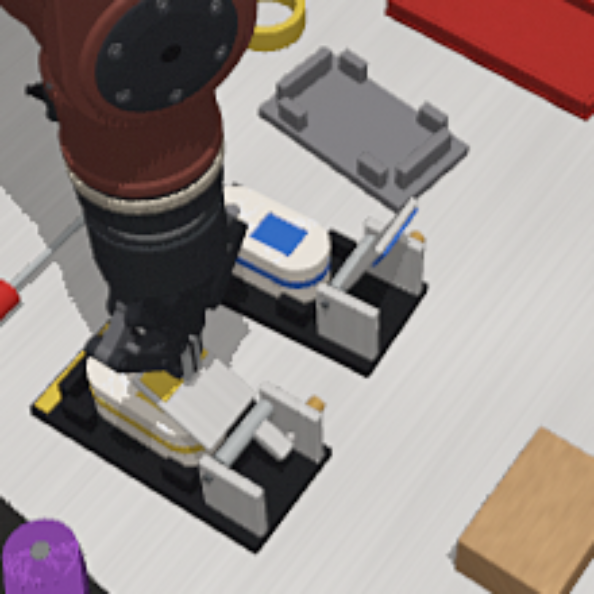

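The cover is under the fingertips at about 30°. I'll press it down.

Request:
arm_command([
  [-0.1,-0.003,-0.26,0,0,0,1],
  [-0.06,-0.002,-0.2,0,0,0,1],
  [-0.02,0,-0.1,0,0,0,1],
  [0,0,-0.04,0,0,0,1],
  [0,0,0,0,0,0,1],
])

```text
time: 27.7
ee_pos: [0.5349, -0.1354, 0.0672]
ee_rot: [[-0.001, -0.999, -0.035], [0.0, -0.035, 0.999], [-1.0, 0.001, 0.0]]
contact_force: [-0.6, 0.4, 0.6]
finger_gap: -0.0
```

```bash
python3 -c "
from m import *
go();xi('yellow')"
```

```text
t 27.7 p [ 534.9 -135.4   67.2] ja 92.02 xax [-6.e-04  3.e-04 -1.e+00] gap -0.0 F [-0.6  0.4  0.6] j [-22.  28. -19.  44.   0. -24.]
units [0. 0. 0.] rz None
yellow xi from hinge -52.3 lat 0.3 z 67.2 u/unit [0.999 0.035]
```

Request:
arm_command([
  [0,0,-0.02,0,0,0,1],
  [0,0,-0.02,0,0,0,1],
  [0,0,0,0,0,0,1],
])

```text
time: 28.08
ee_pos: [0.5352, -0.1356, 0.0665]
ee_rot: [[0.001, -0.999, -0.035], [-0.0, -0.035, 0.999], [-1.0, -0.001, -0.0]]
contact_force: [-6.5, 1.6, 16.0]
finger_gap: 0.0001
```

Request:
arm_command([
  [0,0,0.5,0,0,0,1],
  [0,0,0.8,0,0,0,1],
  [0,0,0.8,0,0,0,1],
  [0.4,0.5,0.5,0,0,0.1,1],
  [0.4,0.5,0,0,0,0.1,1],
  [0.4,0.5,0,0,0,0.1,1],
  [0.4,0.5,0,0,0,0.1,1],
  [0.4,0.5,0,0,0,0.07,1],
  [0.35,0.6,0,0,0,0,1],
  [0,0,0,0,0,0,1],
])

```text
time: 29.32
ee_pos: [0.6536, 0.0215, 0.1948]
ee_rot: [[0.0, -0.996, -0.087], [0.001, -0.087, 0.996], [-1.0, -0.0, 0.001]]
contact_force: [-0.7, -0.9, 0.0]
finger_gap: -0.0001
```

```bash
python3 -c "
from m import *
go(651.8,21.1,108,94.8);xi('blue')
d=cam('scene','s11');cv2.imwrite('pics/s11c.png',cv2.resize(d['color'][120:380,180:440],None,fx=2.3,fy=2.3))"
```

```text
t 29.32 p [653.6  21.5 194.8] ja 94.99 xax [ 4.e-04  6.e-04 -1.e+00] gap -0.1 F [-0.7 -0.9  0. ] j [ -5.  32.  10.  68.   0. -10.]
units [-0.036 -0.008 -1.736] rz -0.032
blue xi from hinge 86.9 lat 0.2 z 194.8 u/unit [0.996 0.084]
```

View pics/s11c.png

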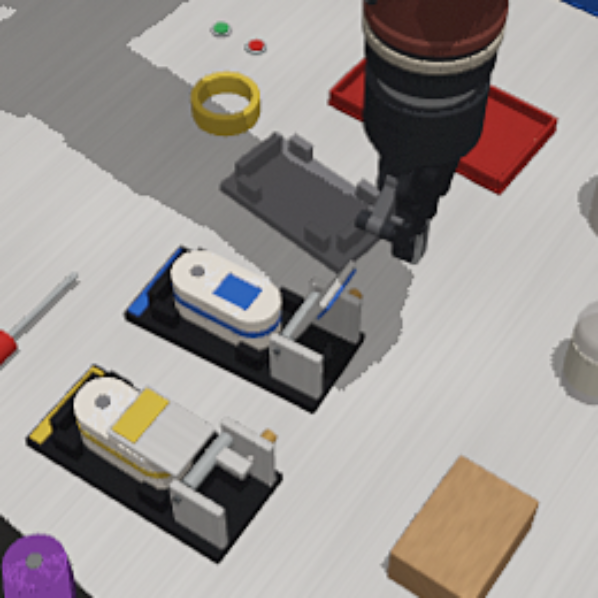

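The yellow cover is shut, level over the unit (crop 170,430), and it stays shut. Now the blue one the same way.

Request:
arm_command([
  [0,0,-0.5,0,0,-0.03,1],
  [0,0,-0.6,0,0,0,1],
  [0,0,-0.5,0,0,0,1],
  [0,0,0,0,0,0,1],
  [-0.3,-0.025,0,0,0,0,1],
  [-0.3,-0.025,0,0,0,0,1],
  [-0.3,-0.025,0,0,0,0,1],
  [-0.3,-0.025,0,0,0,0,1],
  [-0.3,-0.025,0,0,0,0,1],
  [0,0,0,0,0,0,1],
])

```text
time: 30.62
ee_pos: [0.5777, 0.0126, 0.1169]
ee_rot: [[0.002, -0.997, -0.081], [-0.0, -0.081, 0.997], [-1.0, -0.002, -0.0]]
contact_force: [0.4, 0.5, 0.2]
finger_gap: 0.0002
```

```bash
python3 -c "
from m import *
go();xi('blue')"
```

```text
t 30.62 p [577.7  12.6 116.9] ja 94.62 xax [ 1.6e-03 -2.0e-04 -1.0e+00] gap 0.2 F [0.4 0.5 0.2] j [ -6.  27. -11.  52.  -0. -11.]
units [0. 0. 0.] rz None
blue xi from hinge 10.5 lat -2.3 z 116.9 u/unit [0.996 0.084]
```

Request:
arm_command([
  [-0.24,0.0,0.02,0,0,0,1],
  [-0.24,-0.01,0,0,0,0,1],
  [-0.3,-0.02,-0.12,0,0,0,1],
  [-0.26,-0.02,-0.24,0,0,0,1],
  [0,0,0,0,0,0,1],
])

```text
time: 31.25
ee_pos: [0.5239, 0.0107, 0.0978]
ee_rot: [[-0.002, -0.997, -0.081], [0.0, -0.081, 0.997], [-1.0, 0.002, 0.0]]
contact_force: [-0.2, -0.2, 1.0]
finger_gap: 0.0001
```

```bash
python3 -c "
from m import *
go();xi('blue')
d=cam('scene','s12');cv2.imwrite('pics/s12c.png',cv2.resize(d['color'][160:380,180:400],None,fx=2.7,fy=2.7))"
```

```text
t 31.25 p [523.9  10.7  97.8] ja 94.65 xax [-2.2e-03  2.0e-04 -1.0e+00] gap 0.1 F [-0.2 -0.2  1. ] j [ -7.  23. -21.  46.  -0. -11.]
units [0. 0. 0.] rz None
blue xi from hinge -43.3 lat 0.3 z 97.8 u/unit [0.996 0.084]
```

View pics/s12c.png

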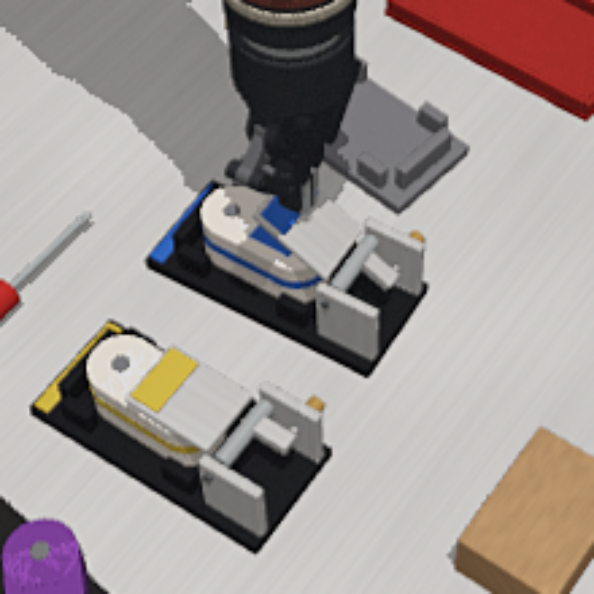

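The blue cover is under the fingertips, so I'll press it down.

Request:
arm_command([
  [-0.12,-0.01,-0.26,0,0,0,1],
  [-0.08,-0.007,-0.2,0,0,0,1],
  [-0.02,0,-0.1,0,0,0,1],
  [0,0,-0.06,0,0,0,1],
  [0,0,-0.02,0,0,0,1],
  [0,0,0,0,0,0,1],
])

```text
time: 32.05
ee_pos: [0.5144, 0.0098, 0.0668]
ee_rot: [[-0.0, -0.997, -0.081], [-0.0, -0.081, 0.997], [-1.0, 0.0, -0.0]]
contact_force: [-3.6, -1.4, 8.6]
finger_gap: -0.0
```

Request:
arm_command([
  [0,0,-0.02,0,0,0,1],
  [0,0,0,0,0,0,1],
])

```text
time: 32.3
ee_pos: [0.5144, 0.0098, 0.0665]
ee_rot: [[-0.0, -0.997, -0.081], [-0.0, -0.081, 0.997], [-1.0, 0.0, -0.0]]
contact_force: [-8.1, 0.3, 18.2]
finger_gap: -0.0001
```

Lift up and back, then look again at the mat.

Request:
arm_command([
  [0,0,0.5,0,0,0,1],
  [0,0,0.8,0,0,0,1],
  [0,0,0.8,0,0,0,-1],
  [-0.4,0,0.5,0,0,0,-1],
  [-0.8,0,0,0,0,0,-1],
  [-0.8,0,0,0,0,0,-1],
  [-0.8,0,0,0,0,0,-1],
  [-0.4,0,0,0,0,0,-1],
  [0,0,0,0,0,0,-1],
])

```text
time: 33.42
ee_pos: [0.3541, 0.0098, 0.1956]
ee_rot: [[0.001, -0.997, -0.081], [-0.0, -0.081, 0.997], [-1.0, -0.001, -0.0]]
contact_force: [0.6, -1.1, -0.1]
finger_gap: 0.0853
```

```bash
python3 -c "
from m import *
go()
a=cam('scene','s13');d=cam('top','t13')"
```

```text
t 33.42 p [354.1   9.8 195.6] ja 94.64 xax [ 7.e-04 -1.e-04 -1.e+00] gap 85.3 F [ 0.6 -1.1 -0.1] j [-10.  -1. -35.  56.   0. -15.]
units [0. 0. 0.] rz None
```

View pics/s13.png

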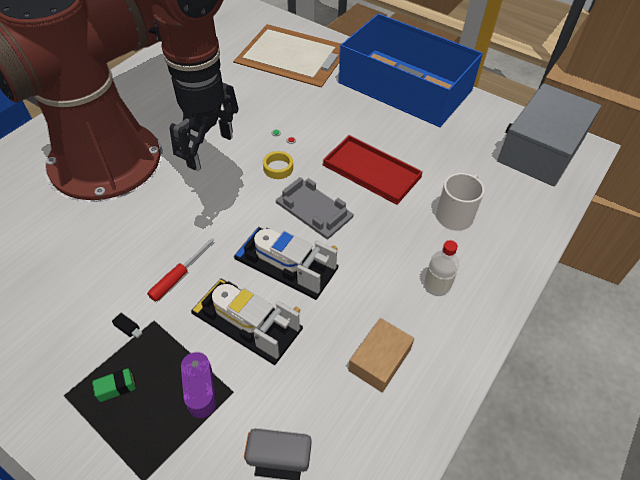

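View pics/t13.png

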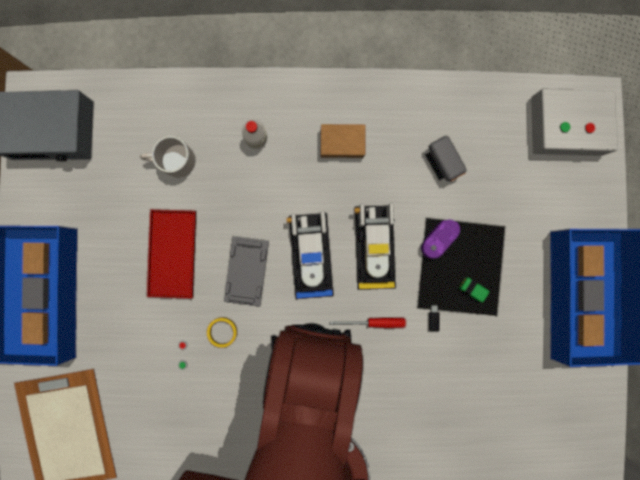

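Both covers read shut, the blue one at top (311,240) and the yellow one at (377,232). The pack hasn't moved, at (475,290), and it's the only green block (the purple handset is the decoy). I'll measure the pack and tray, with an enlarged crop to confirm.

```bash
python3 - <<'E'
from m import *
for n,b in(('top',(445,265,505,315)),('scene',(85,360,140,410))):
    d=cam(n); x0,y0,x1,y1=b
    cv2.imwrite('pics/p_%s.png'%n,cv2.resize(d['color'][y0:y1,x0:x1],None,fx=8,fy=8,interpolation=cv2.INTER_CUBIC))
    m=masks(d); H,S,V=m['H'],m['S'],m['V']
    for th in(60,90,110,130):
        g=((H>50)&(H<80)&(S>100)&(V>th)).astype(np.uint8)*255; o=np.zeros_like(g);o[y0:y1,x0:x1]=g[y0:y1,x0:x1]
        cs=[c for c in big(o) if cv2.contourArea(c)>5]
        if cs: print(n,th,rect(d,np.vstack(cs),.028),[rect(d,c,.028) for c in cs])
    r_=m['red']; 
    c=big(r_)[0] if n=='top' else None
d=cam('top');m=masks(d);o=np.zeros_like(m['red']);o[195:310,135:205]=m['red'][195:310,135:205]
print('tray',rect(d,big(o)[0],.02))
E
```

```text
top 60 [ 434.6 -361.3   63.3   32.7   56.8] [array([ 427.5, -372.2,   37.3,   32.7,   56.8]), array([ 447.4, -340.8,   31.4,   14.6,  -34.4])]
top 90 [ 434.3 -361.2   59.2   28.3   56.8] [array([ 427.3, -371.9,   33.7,   28.3,   56.9]), array([ 447.6, -340.9,   28.2,   10.8,  -34.4])]
top 110 [ 434.3 -361.2   56.7   25.8   56.9] [array([ 427.3, -371.9,   31.3,   25.8,   56.9]), array([ 447.6, -341.1,   24.3,    8.2,  -27.2])]
top 130 [ 434.6 -361.3   52.7   22.7   56.8] [array([ 427.8, -372. ,   26.9,   22.8,   58.2]), array([ 448.1, -341.3,   19.5,    4.4,  -34.4])]
scene 60 [ 443.  -365.1   62.4   42.7   58.4] [array([ 436.4, -375.9,   42.8,   37. ,  -31.3]), array([ 456. , -344.5,   42.2,   12.8,  -29.6])]
scene 90 [ 442.3 -365.1   61.    40.5   58.5] [array([ 435.7, -376.1,   40.6,   35.4,  -30.9]), array([ 455.2, -344.6,   40.2,   11. ,  -29.2])]
scene 110 [ 437.9 -362.7   58.3   30.    57.8] [array([ 430.9, -373.6,   32.3,   29.8,   57.9]), array([ 450.9, -342. ,   30. ,    9.4,  -31.1])]
scene 130 [ 437.7 -362.7   57.8   28.2   57.9] [array([ 430.8, -373.5,   32.2,   28.1,   57.8]), array([ 450.7, -341.9,   28.2,    8.8,  -33.1])]
tray [512.3 324.  195.2 102.6  -1.3]
```

View pics/p_top.png

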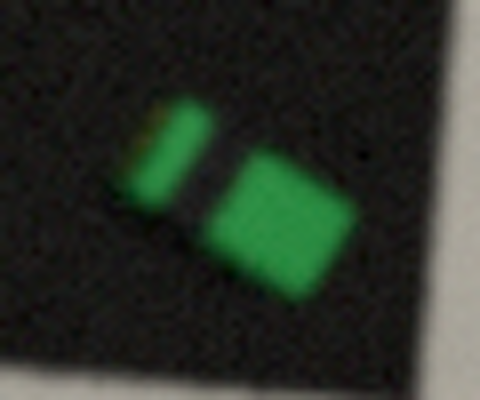

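View pics/p_scene.png

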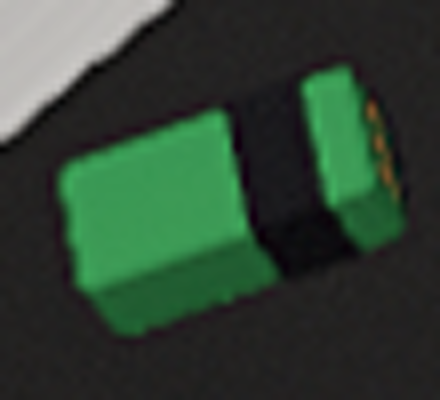

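The crops confirm the green block with its black band.

Request:
arm_command([
  [0.16,-0.7,0,0,0,0.87,-1],
  [0.16,-0.74,0,0,0,0.87,-1],
  [0.16,-0.74,0,0,0,0.87,-1],
  [0.16,-0.74,0,0,0,0.87,-1],
  [0.16,-0.74,0,0,0,0.87,-1],
  [0.16,-0.74,0,0,0,0.87,-1],
  [0.16,-0.74,-0.2,0,0,0.87,-1],
  [0.16,-0.74,-0.4,0,0,0.87,-1],
  [0.16,-0.74,-0.4,0,0,0.87,-1],
  [0.18,-0.74,-0.5,0,0,0.87,-1],
  [0,-0.05,-0.4,0,0,0,-1],
  [0,0,0,0,0,0,-1],
])

```text
time: 35.17
ee_pos: [0.4349, -0.3603, 0.0983]
ee_rot: [[-0.003, -0.547, -0.837], [0.003, -0.837, 0.547], [-1.0, -0.001, 0.004]]
contact_force: [0.1, 0.4, 0.3]
finger_gap: 0.0856
```

```bash
python3 -c "
from m import *
go(435.5,-361.5,4,147)
a=cam('scene','s14');cv2.imwrite('pics/s14c.png',cv2.resize(a['color'][270:470,30:280],None,fx=2.5,fy=2.5))"
```

```text
t 35.17 p [ 434.9 -360.3   98.3] ja 146.82 xax [-0.0025  0.0028 -1.    ] gap 85.6 F [0.1 0.4 0.3] j [ -47.   27.  -14.   49.    0. -104.]
units [ 0.011 -0.025 -1.885] rz 0.03
```

View pics/s14c.png

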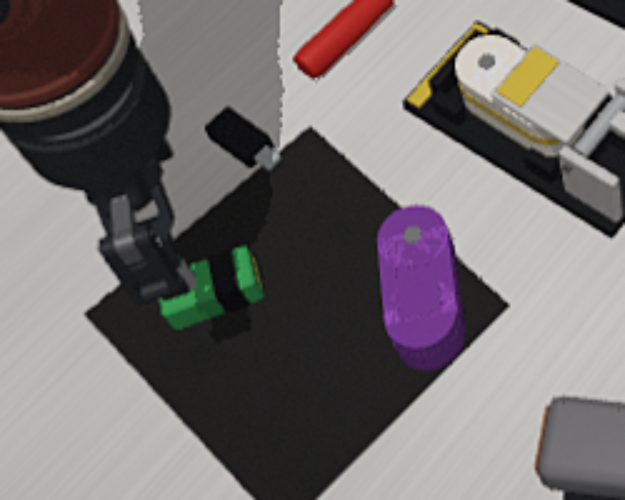

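Request:
arm_command([
  [0.01,-0.02,-0.5,0,0,0.03,-1],
  [0,0,-0.5,0,0,0,-1],
  [0,0,-0.4,0,0,0,-1],
  [0,0,-0.25,0,0,0,-1],
  [0,0,-0.15,0,0,0,-1],
  [0,0,-0.04,0,0,0,-1],
  [0,0,0,0,0,0,1],
  [0,0,0,0,0,0,1],
  [0,0,0,0,0,0,1],
  [0,0,0,0,0,0,1],
  [0,0,0,0,0,0,1],
  [0,0,0,0,0,0,1],
])

```text
time: 36.72
ee_pos: [0.4365, -0.3621, 0.0089]
ee_rot: [[0.001, -0.544, -0.839], [-0.001, -0.839, 0.544], [-1.0, 0.0, -0.001]]
contact_force: [-0.7, -0.1, 6.0]
finger_gap: 0.0289
```

Request:
arm_command([
  [0,0,0.3,0,0,0,1],
  [0,0,0.6,0,0,0,1],
  [0,0,0.8,0,0,0,1],
  [0,0,0.8,0,0,0,1],
  [0,0,0.8,0,0,0,1],
  [0,0,0.6,0,0,0,1],
  [0,0,0,0,0,0,1],
])

```text
time: 37.6
ee_pos: [0.4371, -0.3627, 0.2063]
ee_rot: [[0.003, -0.544, -0.839], [-0.004, -0.839, 0.544], [-1.0, 0.001, -0.005]]
contact_force: [0.4, 0.1, -1.6]
finger_gap: 0.0286
```

```bash
python3 -c "
from m import *
go(513,321,100,178.7)
a=cam('scene','s15');cv2.imwrite('pics/s15c.png',cv2.resize(a['color'][240:470,30:280],None,fx=2.4,fy=2.4))"
```

```text
t 37.6 p [ 437.1 -362.7  206.3] ja 147.04 xax [ 0.0033 -0.0035 -1.    ] gap 28.6 F [ 0.4  0.1 -1.6] j [ -47.   22.   -5.   63.    0. -104.]
units [ 1.518 13.674 -2.127] rz 5.277
```

View pics/s15c.png

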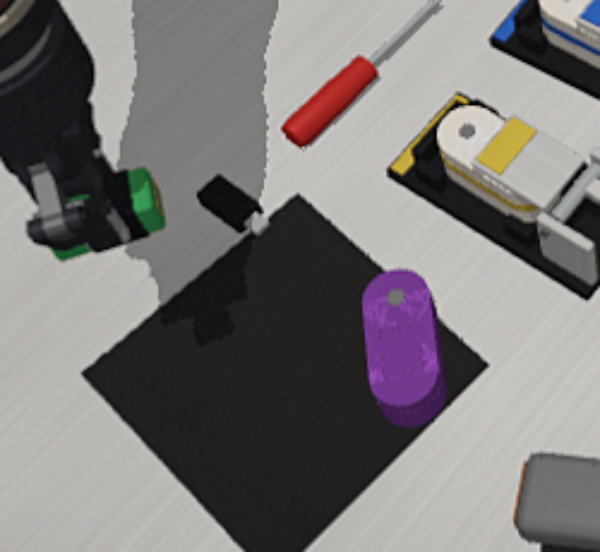

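Request:
arm_command([
  [0.08,0.5,0,0,0,0.26,1],
  [0.08,0.7,0,0,0,0.26,1],
  [0.08,0.7,0,0,0,0.26,1],
  [0.08,0.7,0,0,0,0.26,1],
  [0.08,0.7,0,0,0,0.26,1],
  [0.08,0.7,0,0,0,0.26,1],
  [0.08,0.7,0,0,0,0.26,1],
  [0.08,0.7,0,0,0,0.26,1],
  [0.08,0.7,0,0,0,0.26,1],
  [0.08,0.7,0,0,0,0.26,1],
  [0.08,0.7,0,0,0,0.26,1],
  [0.08,0.7,0,0,0,0.26,1],
])

```text
time: 39.15
ee_pos: [0.4826, 0.0503, 0.2022]
ee_rot: [[-0.002, -0.244, -0.97], [0.0, -0.97, 0.244], [-1.0, 0.0, 0.002]]
contact_force: [-0.0, 0.3, -0.8]
finger_gap: 0.0286
```

Request:
arm_command([
  [0.08,0.7,0,0,0,0.26,1],
  [0.08,0.7,0,0,0,0.26,1],
  [0.08,0.7,0,0,0,0.26,1],
  [0.08,0.7,0,0,0,0.26,1],
  [0.08,0.7,0,0,0,0.26,1],
  [0.08,0.7,0,0,0,0.26,1],
  [0.08,0.7,0,0,0,0.26,1],
  [0.08,0.6,-0.5,0,0,0.26,1],
  [0,0,-0.8,0,0,0.26,1],
  [0,0,-0.8,0,0,0.26,1],
  [0,0,0,0,0,0,1],
])

```text
time: 40.52
ee_pos: [0.5121, 0.3224, 0.0947]
ee_rot: [[-0.008, 0.025, -1.0], [-0.003, -1.0, -0.025], [-1.0, 0.003, 0.008]]
contact_force: [0.3, -0.3, 0.3]
finger_gap: 0.0287
```

```bash
python3 -c "
from m import *
go(514,322,15,178.7)
a=cam('scene','s16');cv2.imwrite('pics/s16c.png',cv2.resize(a['color'][60:260,250:500],None,fx=2.4,fy=2.4))"
```

```text
t 40.52 p [512.1 322.4  94.7] ja -178.58 xax [-0.0075 -0.0033 -1.    ] gap 28.7 F [ 0.3 -0.3  0.3] j [ 25.  31.  -7.  52.   0. -66.]
units [ 0.037 -0.008 -1.594] rz -0.453
```

View pics/s16c.png

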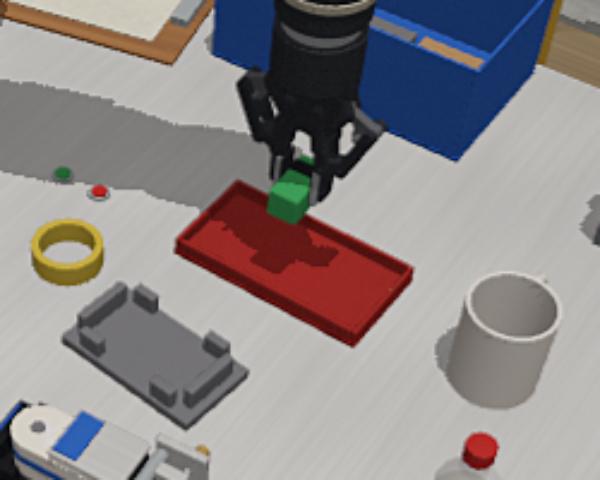

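Request:
arm_command([
  [0.03,0,-0.5,0,0,-0.25,1],
  [0,0,-0.4,0,0,-0.2,1],
  [0,0,-0.3,0,0,0,1],
  [0,0,-0.2,0,0,0,1],
  [0,0,-0.1,0,0,0,1],
  [0,0,-0.08,0,0,0,1],
  [0,0,0,0,0,0,1],
])

```text
time: 41.45
ee_pos: [0.5177, 0.3233, 0.0194]
ee_rot: [[0.0, -0.023, -1.0], [0.0, -1.0, 0.023], [-1.0, -0.0, -0.0]]
contact_force: [0.2, -0.1, -1.2]
finger_gap: 0.0286
```

```bash
python3 -c "
from m import *
go(514,322,14,178.7)"
```

```text
t 41.45 p [517.7 323.3  19.4] ja 178.66 xax [ 0.  0. -1.] gap 28.6 F [ 0.2 -0.1 -1.2] j [ 25.  36. -11.  42.  -0. -64.]
units [-0.074 -0.026 -0.107] rz 0.007
```

Request:
arm_command([
  [0,0,-0.05,0,0,0,1],
  [0,0,-0.05,0,0,0,1],
  [0,0,0,0,0,0,1],
])

```text
time: 41.82
ee_pos: [0.5175, 0.3232, 0.0141]
ee_rot: [[-0.0, -0.023, -1.0], [-0.0, -1.0, 0.023], [-1.0, 0.0, 0.0]]
contact_force: [-0.4, 0.1, -1.1]
finger_gap: 0.0287
```

Request:
arm_command([
  [0,0,-0.02,0,0,0,1],
  [0,0,0,0,0,0,1],
  [0,0,0,0,0,0,-1],
  [0,0,0,0,0,0,-1],
  [0,0,0,0,0,0,-1],
  [0,0,0,0,0,0,-1],
  [0,0,0.4,0,0,0,-1],
  [0,0,0.7,0,0,0,-1],
  [0,0,0.8,0,0,0,-1],
  [0,0,0.8,0,0,0,-1],
  [-0.6,0,0.6,0,0,0,-1],
  [-0.9,-0.3,0,0,0,0,-1],
])

```text
time: 43.32
ee_pos: [0.444, 0.3093, 0.1806]
ee_rot: [[0.005, -0.024, -1.0], [0.003, -1.0, 0.024], [-1.0, -0.003, -0.005]]
contact_force: [-0.5, -0.3, 0.0]
finger_gap: 0.0857
```

Request:
arm_command([
  [-0.9,-0.5,0,0,0,0,-1],
  [-0.9,-0.5,0,0,0,0,-1],
  [-0.6,-0.5,0,0,0,0,-1],
  [0,0,0,0,0,0,-1],
])

```text
time: 43.82
ee_pos: [0.3206, 0.2321, 0.1784]
ee_rot: [[-0.001, -0.024, -1.0], [-0.0, -1.0, 0.024], [-1.0, 0.0, 0.001]]
contact_force: [-0.0, 0.1, 0.1]
finger_gap: 0.0849
```

```bash
python3 -c "
from m import *
go()
a=cam('scene','s17');d=cam('top','t17')
cv2.imwrite('pics/t17c.png',cv2.resize(d['color'][195:320,130:520],None,fx=2,fy=2))
cv2.imwrite('pics/s17c.png',cv2.resize(a['color'][120:400,170:450],None,fx=2.1,fy=2.1))
m=masks(d);o=m['green'];o[:, :140]=0;o[:,210:]=0;o[320:]=0
print([rect(d,c,.033) for c in big(o) if cv2.contourArea(c)>5])"
```

```text
t 43.83 p [320.6 232.1 178.4] ja 178.64 xax [-7.e-04 -4.e-04 -1.e+00] gap 84.9 F [-0.   0.1  0.1] j [ 25.   5. -32.  53.  -0. -63.]
units [0. 0. 0.] rz None
[array([516.9, 309.5,  36.2,  24.5, -89.6]), array([518.9, 344.6,  24.6,   6.8,   0.8])]
```

View pics/t17.png

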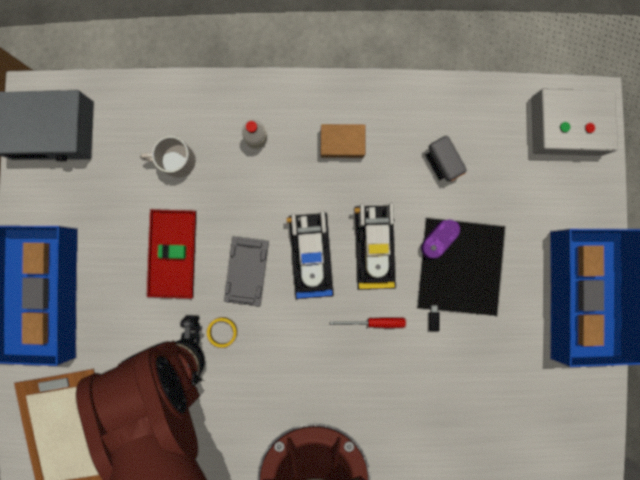

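View pics/s17c.png

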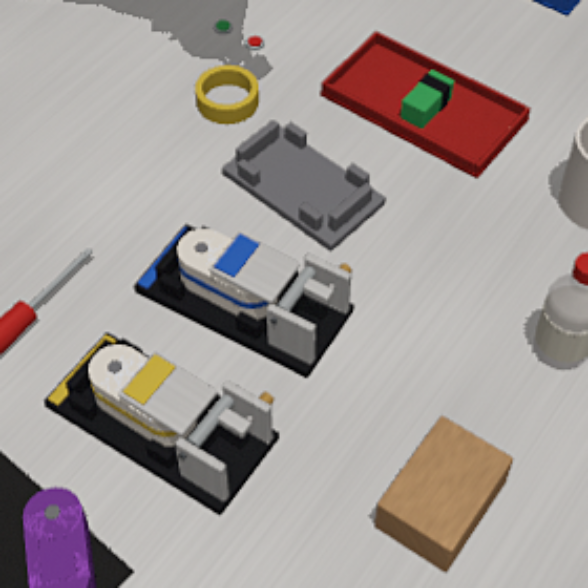

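View pics/s17.png

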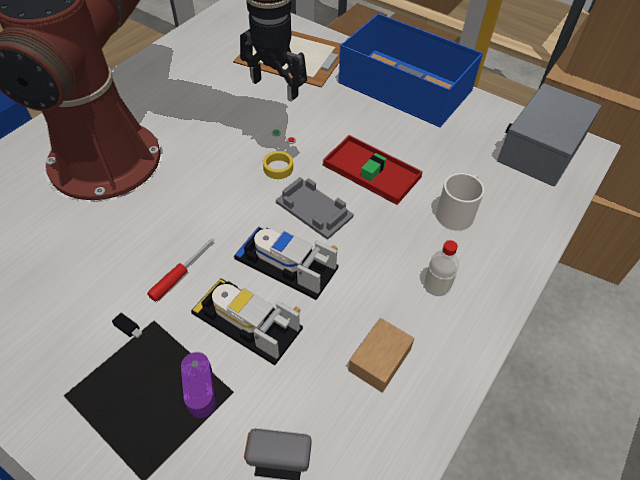

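The final pictures show both covers level and shut, the pack flat in the tray (top 172,252), no green left on the bench, and the arm clear. Handing in.

```bash
python3 -c "
from plant import r
print(r.sign_off())"
```

```text
the job is handed in; nothing more can be done
None
```

The job is done and handed in at about 44 s of robot time; `sign_off` gave no verdict.

- **Swap:** I parked the yellow unit in the grey cradle, moved the blue unit into the blue nest, then put the yellow unit into the yellow nest. Each went down to the gripper height it had been picked up at, so both should be fully seated.
- **Covers:** I pushed both over from the hinge side and pressed them down with about 16–18 N. In the last pictures, taken after the arm had left, both lie level and have not sprung back.
- **Battery packs:** Only one green pack was on the bench. It now lies flat in the red tray, and no other green block is visible in either camera.
- **Everything else:** The purple handset and the other bystanders appear where they were, and the arm is clear of everything.

None of my checks failed. The two cameras disagreed by 2–3 mm in x on the units and the pack, so I aimed between them. On the tray the gap was 7–10 mm; I went by the top view, and the pack still landed well inside the walls. I judged the covers shut from the pictures and the press force, without measuring their angle.

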